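# Complete the table caddy and lift it ready to serve

## Robot

A 6-joint arm with a two-finger parallel gripper is mounted at the origin on the work surface; the furniture and walls round the work are solid. World frame = base frame: x ahead of the robot, y to its left, z up, the work surface at z = 0. Lengths are in mm, angles in degrees, forces in N, time in s.
With the tool pointing down it reaches from about 325 to 850 mm from the base axis. Payload 4.4 kg.
Tool frame: the origin (TCP) lies at the very end of the fingers, on their centre line; the grasp point (between the pads) lies 19 mm behind it; z points along the fingers, y is the line along which they close (so a half turn about z gives the same grasp; the last joint's range is limited). The gripper opens to 94 mm and grips with 3 to 60 N. Pads are 16 mm wide; open, the fingers measure 119 mm over their backs; the gripper's body (75 mm by 177 mm) begins 78 mm behind the grasp point.
Start: joints at [-74.456, 11.837, 88.321, -0, 79.842, -8.623], TCP at [235.395, -524.611, 205.447] pointing down, gripper open.
Joint ranges: [-156.59, 156.59], [-49.26, 127.26], [12.9, 141.05], [-63.56, 243.56], [4.71, 150.69], [-161.64, 161.64]. Speed limits (degrees/s): [159.86, 159.86, 180, 180, 180, 180].

## Interface

Orientations are given as a 3x3 rotation matrix whose columns are the frame's x, y, z axes.
In Python, from cell import robot gives the robot as it stands. Calls block until the motion is done:
- robot.movep(position, orientation): joint-space move of the TCP to a pose.
- robot.line_to(position, orientation=None, max_speed=150): straight line of the TCP; orientation=None keeps the orientation; max_speed is the mean speed in mm/s.
- robot.goto_joints(angles): joint-space move.
- robot.gripper_open() and robot.close(squeeze=None): open the fingers fully, or close them until they stop; squeeze is the grip in N (None keeps the last).
- robot.hold(seconds).
- robot.ik(position, orientation): joint angles nearest the present ones, or None.
- robot.read_state(): the state.
- robot.camera(name): name is "side" or "top" or "wrist"; returns (picture, depth): 384x512x3 uint8, red, green, blue; 384x512 float32, mm along the optical axis (not along the pixel's ray), 0 where there is no reading.
- robot.camera_params(name): a dict with "fx", "fy", "cx", "cy" (pixels), "dist" ([k1, k2, p1, p2, k3] as OpenCV has them; the pictures are not rectified), "extrinsics" (4x4, takes a point from world to camera coordinates). Camera axes: x right, y down, z forward; pixel columns grow to the right and rows downward; lengths in mm; the calibration is good to about 2 mm. A picture is of the moment at which its call begins: read the wrist's pose just before it. camera_params takes no time and is no camera call; for the wrist camera it gives the pose at the moment of the call.
A pose or a line that the arm cannot do raises robot.IKError and nothing moves.
- robot.finish_job(): hands the job in; it is judged then, once.
The state is a dict: "clock": time; "q": joint angles; "qd": joint speeds; "joint_efforts": joint torques, N m; "eef_pos": TCP position; "tcp_rot": TCP orientation; "contact_force": force on the tool from outside, world axes, zero at the start; "torque": the same for the moment, N m; "width": finger opening in mm; "grip_force": force on a finger pad.
Only numpy, scipy, OpenCV 4.12 (cv2) and the standard library are available. Lean on these libraries where they do the work, as an engineer would, in place of code of your own. Each camera call takes 0.05 s, during which the arm holds its last target. There are 200 camera calls.

## Task

Make up the table caddy: stand the box of toothpicks upright in the caddy's empty rectangular sleeve, lowering it in (not dropping it) until it sits flat on the floor of the sleeve, and let it go. Then take the caddy by the black grip of its handle, lift it about 10 cm clear of the worktop with the pepper shaker and the box still in their places, and finish while holding it there, level and still. Keep the caddy level all the time, and leave the glass jar and the spice jar beside it alone.

Things in the scene. Friction and masses are not known exactly. Their poses are not given: they have to be found in the camera images.
- caddy: The table caddy: an open stainless tray, 112 mm (its x) by 240 mm (its y), 18 mm high at the rim, on four rubber feet, loose on the worktop, about 0.45 kg, with a hoop handle across the middle. Its -y end carries the empty rectangular sleeve, its +y end a round collar (71 mm across outside, 63 mm inside) in which the pepper shaker stands. Origin: centre of the underside of the feet; z up.
- caddy_handle: The handle, rigidly fixed to the caddy and with the same origin and axes as caddy: a 7 mm steel rod bent to a hoop in the caddy's x-z plane (y = 0), uprights at x = -44 and +44 mm, with a flat-sided black grip as its top bar: 58 mm long along x, 15 mm thick along y, 24 mm high, from z = 146 to z = 170 mm.
- caddy_grip (a point): The centre of the black grip, 158 mm above the underside of the caddy; axes as the caddy's (grip long along x; pinch it from above across y, 15 mm; it is solid and bears a firm grip).
- caddy_pocket (a point): The centre of the floor of the empty rectangular sleeve, 78 mm from the caddy's middle towards -y and 7 mm above the underside; axes as the caddy's. The sleeve is 34 mm (x) by 56 mm (y) inside, with upright walls 33 mm high over the floor and a mouth that flares outward above them to 39 mm over the floor (46 mm above the worktop).
- caddy_collar (a point): The centre of the floor of the round collar, 78 mm from the caddy's middle towards +y and 7 mm above the underside; collar 33 mm high.
- pick_box: The closed green and white cardboard box of toothpicks, 30 mm (its x) by 52 mm (its y) by 75 mm high, about 0.1 kg, full and rigid, standing upright on the worktop. Origin: centre of its underside; z up. It fits the sleeve with its x along the caddy's x, either way round, 2 mm free on each side.
- pepper_shaker: Steel pepper shaker, 58 mm in diameter, 95 mm high, about 0.15 kg, standing in the round collar of the caddy. Origin: centre of its underside.
- chili_oil_jar: Bystander: glass jar with a green lid, 64 x 68 x 84 mm, on the worktop. Origin: centre of its underside.
- spice_jar: Bystander: slim white-capped spice jar, 47 mm across, 98 mm high, on the worktop. Origin: centre of its underside.
Things that resemble listed ones, but are neither listed nor needed, are in the scene too. Leave any pink or red look-alike of the pick_box alone.

How it is judged (in metres and radians):
On the way, in this order (a step that is already met when the one before it is completed fails the run):
1. the box of toothpicks stands upright on the floor of the sleeve, let go, while the caddy stands on the worktop (z of pick_box in the frame of caddy_pocket below 0.003 m and x of pick_box in the frame of caddy_pocket between -0.005 and 0.005 m and y of pick_box in the frame of caddy_pocket between -0.005 and 0.005 m and angle between pick_box's own z axis and vertical below 0.1 rad and height (world z) of caddy below 0.004 m and contact force between pick_box and the fingers below 0.1 N), for 0.2 s.
2. the caddy is lifted clear of the worktop by its handle (height (world z) of caddy above 0.04 m and contact force between caddy_handle and the fingers above 2 N), for 0.2 s.
At the end, for the whole second after the job is handed in: Caddy held by its handle, underside 60 to 150 mm up, level within 0.1 rad, still (0.02 m/s, 0.15 rad/s), touching no jar; box untouched and upright in the sleeve, within 4 mm of its floor and 5 mm of its centre; shaker standing on the floor of its collar (height (world z) of caddy between 0.06 and 0.15 m and angle between caddy's own z axis and vertical below 0.1 rad and linear speed of caddy below 0.02 m/s and angular speed of caddy below 0.15 rad/s and contact force between caddy_handle and the fingers above 2 N and contact force between caddy and chili_oil_jar below 0.1 N and contact force between caddy and spice_jar below 0.1 N and z of pick_box in the frame of caddy_pocket below 0.004 m and x of pick_box in the frame of caddy_pocket between -0.005 and 0.005 m and y of pick_box in the frame of caddy_pocket between -0.005 and 0.005 m and angle between the z axis of pick_box and the z axis of caddy, either way round below 0.1 rad and angle between pick_box's own z axis and vertical below 0.2 rad and contact force between pick_box and the fingers below 0.1 N and z of pepper_shaker in the frame of caddy_collar below 0.006 m and angle between the z axis of pepper_shaker and the z axis of caddy, either way round below 0.12 rad); the arm keeps its last pose, push and grip.
It fails at once if the box of toothpicks is let go in the air, before its foot is in the sleeve (z of pick_box in the frame of caddy_pocket above 0.036 m and contact force between pick_box and the fingers below 0.01 N and linear speed of pick_box above 0.25 m/s).
It fails at once if the caddy is tipped by more than about 15 degrees (angle between caddy's own z axis and vertical above 0.26 rad).
It fails at once if the pepper shaker comes out of its collar (z of pepper_shaker in the frame of caddy_collar above 0.03 m).
It fails at once if the glass jar or the spice jar is knocked away (moved by more than 20 mm) (distance of any of chili_oil_jar, spice_jar from where it was at the start of the episode above 0.02 m).
It also fails if it takes over 61 s, if anything falls off the work surface, if the arm or the gripper's body presses on something with over 40 N, if the wrist force passes 120 N, or if a joint passes its speed limit or range.

## Working session

There is one attempt and no reset: what is moved stays moved. The work goes in short steps, each a Python script; the robot and the scene stay as the last script left them, time stands still between calls to the robot, and variables do not carry over. Pictures are saved under pics/ and viewed, at most 10 in all, crops included, and the job is handed in when it is done.

```bash
ls; mkdir -p pics
cat > h.py <<'E'
import numpy as np, cv2
from cell import robot
def grab(name):
    P=robot.camera_params(name); im,d=robot.camera(name); return im,d,P
def cloud(d,P):
    h,w=d.shape; K=np.array([[P['fx'],0,P['cx']],[0,P['fy'],P['cy']],[0,0,1.]])
    uv=np.stack(np.meshgrid(np.arange(w),np.arange(h)),-1).reshape(-1,1,2).astype(float)
    n=cv2.undistortPoints(uv,K,np.array(P['dist'],float))[:,0]
    z=d.reshape(-1); X=np.c_[n*z[:,None],z]; T=np.array(P['extrinsics'])
    W=(X-T[:3,3])@T[:3,:3]; W[z==0]=np.nan
    return W.reshape(h,w,3)
E
python3 - <<'E'
from h import *
ims=[]
for n in ['top','side']:
    im,d,P=grab(n); np.savez('pics/%s0.npz'%n,im=im,W=cloud(d,P)); 
    cv2.imwrite('pics/%s0.png'%n,cv2.resize(im[...,::-1],(768,576)))
    print(n,np.linalg.inv(P['extrinsics'])[:3].round(2).tolist(),P['fx'])
print(robot.read_state())
E
```

```text
pics
top [[-0.08, -0.97, 0.22, 151.65], [-1.0, 0.08, -0.02, 29.57], [0.0, -0.22, -0.98, 1433.03]] 412.59974676144515
side [[-0.99, -0.11, 0.1, 319.98], [-0.15, 0.66, -0.74, 819.84], [0.01, -0.75, -0.67, 840.87]] 347.4456508638538
{'clock': 0.1, 'q': array([-7.44537987e+01,  1.18795541e+01,  8.83937002e+01, -1.20271252e-03,
        7.98421583e+01, -8.62281983e+00]), 'qd': array([ 0.08755524, -0.07463645, -0.19110852,  0.03118266,  0.02416384,
        0.04619817]), 'joint_efforts': array([ 7.78558860e-04, -3.71860492e+01, -2.82291573e+01,  7.00546685e-02,
        3.11129435e-02, -4.52870518e-05]), 'eef_pos': array([ 235.21435102, -523.91039015,  204.42918563]), 'tcp_rot': array([[ 9.12340176e-01,  4.09432644e-01, -5.59777639e-04],
       [ 4.09432930e-01, -9.12338167e-01,  1.93509720e-03],
       [ 2.81585459e-04, -1.99465832e-03, -9.99997971e-01]]), 'contact_force': array([0.22561891, 0.11042161, 0.28639606]), 'torque': array([-0.00862944, -0.02614559, -0.02869087]), 'grip_force': 0.0, 'width': 94.21246655258949}
```

View pics/top0.png

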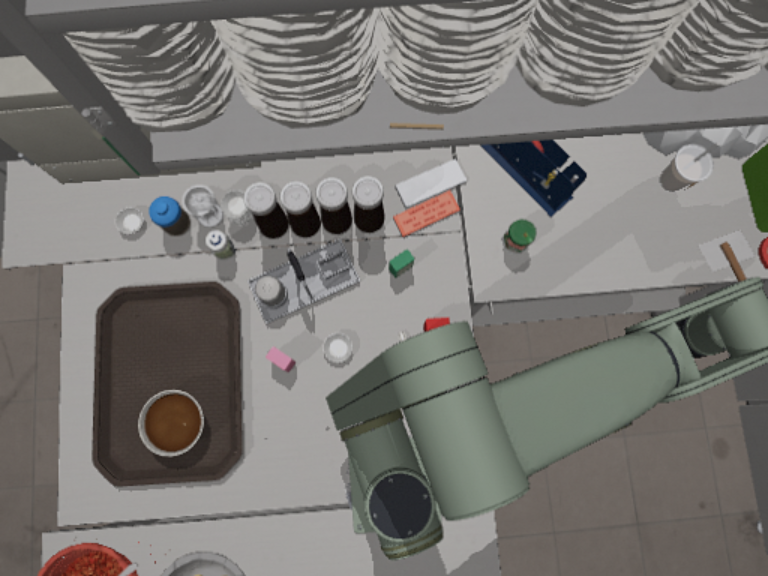

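View pics/side0.png

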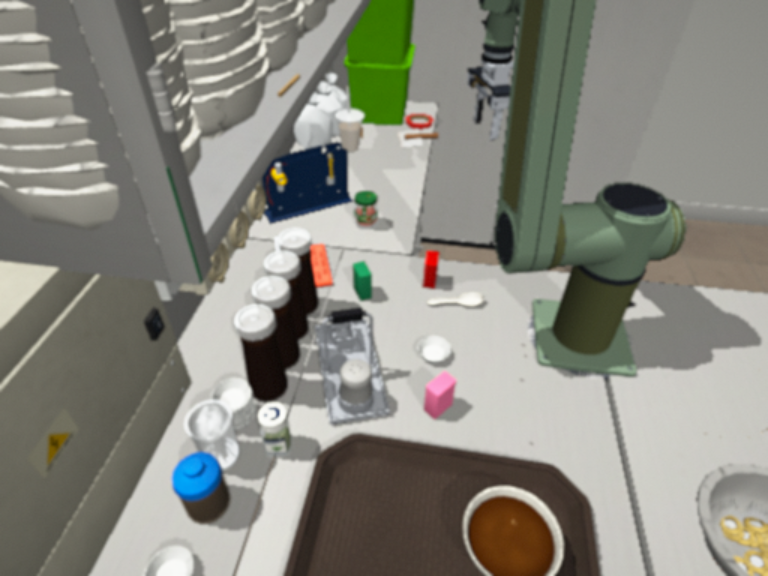

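The top view shows the green box at about (401,264) and the caddy around (305,285). The shaker is at (270,290), the black grip runs from (290,252) to (308,280), and the sleeve is at about (337,262). The pink and red boxes are decoys. Next I'll get coarse poses from depth.

Run:
```python
from h import *
for n in ['top','side']:
    D=np.load(f'pics/{n}0.npz'); im=D['im']; W=D['W']
    hsv=cv2.cvtColor(im,cv2.COLOR_RGB2HSV)
    roi=(W[...,0]>300)&(W[...,0]<750)&(W[...,1]>-250)&(W[...,1]<350)&(W[...,2]>5)&(W[...,2]<400)
    g=roi&(hsv[...,0]>55)&(hsv[...,0]<90)&(hsv[...,1]>110)
    k,l,s,c=cv2.connectedComponentsWithStats(g.astype(np.uint8))
    for i in range(1,k):
        if s[i,4]>15:
            p=W[l==i]; print(n,'green',s[i],p.min(0).round(),p.max(0).round(),np.median(p,0).round(1)); t=p[p[:,2]>65]; 
            if len(t)>5: print('  top rect',cv2.minAreaRect(t[:,:2].astype(np.float32)),len(t))
    b=roi&(hsv[...,2]<60)&(W[...,2]>140)&(W[...,2]<185)
    k,l,s,c=cv2.connectedComponentsWithStats(b.astype(np.uint8))
    for i in range(1,k):
        if s[i,4]>10: p=W[l==i]; print(n,'black',s[i],p.min(0).round(),p.max(0).round(),np.median(p,0).round(1),cv2.minAreaRect(p[:,:2].astype(np.float32)))
# occupancy heightmap of high stuff near work
W=np.load('pics/top0.npz')['W']
for r,c in [(180,150),(180,250),(180,205),(190,190),(155,145),(140,180),(140,245),(100,200),(85,200),(40,200),(150,135),(175,225)]: print((c,r),W[r,c].round())
```

```text
top green [260 167  16  18 135] [466. -86.   8.] [509. -34.  80.] [484.7 -57.1  73.5]
  top rect ((487.7386474609375, -60.29741668701172), (26.218599319458008, 48.90574645996094), 29.44367218017578) 114
top black [169 135  16  12  50] [586. 205. 141.] [622. 254. 180.] [592.1 222.6 156. ] ((598.1024780273438, 224.47088623046875), (22.956308364868164, 55.48563766479492), 28.911827087402344)
top black [214 135  17   8  37] [584.  55. 140.] [605. 109. 179.] [592.   82.1 148.4] ((593.5256958007812, 81.05278778076172), (18.4788761138916, 53.69437026977539), 4.492697238922119)
top black [237 134  18   8  29] [585. -22. 141.] [603.  32. 182.] [589.8   4.2 148.6] ((593.19140625, 5.332891464233398), (55.12228012084961, 16.372814178466797), 87.11325073242188)
top black [192 136  16  10  47] [584. 128. 140.] [605. 180. 179.] [588.1 148.9 152. ] ((591.0747680664062, 152.81248474121094), (16.41187286376953, 52.31730270385742), 12.605125427246094)
top black [192 168  11  19  83] [441. 154. 154.] [502. 183. 175.] [471.  168.  167.5] ((471.7870788574219, 168.55960083007812), (65.46089172363281, 13.20
[... 808 characters left out ...]
ack [221 206  22  10 153] [445. 161. 148.] [499. 186. 174.] [472.1 174.8 164.9] ((471.661376953125, 172.42825317382812), (58.1998291015625, 13.196374893188477), 19.976482391357422)
side black [162 221  22  14 155] [590. 223. 140.] [640. 267. 169.] [606.6 260.7 153.5] ((608.9641723632812, 250.38294982910156), (58.06148147583008, 25.534608840942383), 37.38177490234375)
(150, 180) [517. 356.  -3.]
(250, 180) [486.  -1.   3.]
(205, 180) [499. 159.   4.]
(190, 190) [465. 213.  12.]
(145, 155) [579. 347.  98.]
(180, 140) [595. 215. 176.]
(245, 140) [587.   7. 148.]
(200, 100) [594. 117. 466.]
(200, 85) [613. 111. 512.]
(200, 40) [606.  88. 714.]
(135, 150) [625. 400.  24.]
(225, 175) [nan nan nan]
```

```bash
cat >> h.py <<'E'
def R(deg):  # tool down, closing axis y at world angle deg
    a=np.radians(deg); y=np.array([np.cos(a),np.sin(a),0]); z=np.array([0,0,-1.]); return np.c_[np.cross(y,z),y,z]
E
python3 - <<'E'
from h import *
for p,a in [((488,-58,300),30),((488,-58,300),-150),((498,96,300),20),((498,96,300),-160),((472,170,300),-70),((472,170,300),110)]:
    q=robot.ik(np.array(p,float),R(a)); print(p,a,None if q is None else np.round(q,1))
R0=R(-150); q1=robot.ik(np.array([488,-58,300.]),R(30)); q2=robot.ik(np.array([488,-58,300.]),R0)
a=30 if abs(q1[5])<abs(q2[5]) else -150
robot.movep(np.array([488,-58,300.]),R(a))
robot.hold(0.3)
im,d,P=grab('wrist'); np.savez('pics/w1.npz',im=im,W=cloud(d,P)); cv2.imwrite('pics/w1.png',cv2.resize(im[...,::-1],(768,576)))
print(a,np.linalg.inv(P['extrinsics'])[:3].round(2).tolist(),P['fx'],robot.read_state()['eef_pos'],robot.read_state()['clock'])
a2=20 if a==30 else -160
robot.movep(np.array([492,100,340.]),R(a2)); robot.hold(0.3)
im,d,P=grab('wrist'); np.savez('pics/w2.npz',im=im,W=cloud(d,P)); cv2.imwrite('pics/w2.png',cv2.resize(im[...,::-1],(768,576)))
print(np.linalg.inv(P['extrinsics'])[:3].round(2).tolist(),robot.read_state()['eef_pos'],robot.read_state()['clock'])
E
```

```text
(488, -58, 300) 30 [-16.9  -2.   92.1  -0.   89.8 -46.9]
(488, -58, 300) -150 [-16.9  -2.   92.1  -0.   89.8 133.1]
(498, 96, 300) 20 [  1.1   0.1  90.1  -0.   89.8 -18.9]
(498, 96, 300) -160 [ 1.100e+00  1.000e-01  9.010e+01 -0.000e+00  8.980e+01  1.611e+02]
(472, 170, 300) -70 [ 9.9 -0.6 90.8 -0.  89.8 79.9]
(472, 170, 300) 110 [   9.9   -0.6   90.8   -0.    89.8 -100.1]
30 [[0.87, 0.48, 0.14, 447.41], [0.5, -0.83, -0.24, 11.98], [-0.0, 0.28, -0.96, 478.49]] 271.23960563708124 [487.98606899 -58.40272176 299.92321036] 2.4
[[0.94, 0.33, 0.09, 464.6], [0.34, -0.9, -0.26, 175.38], [-0.0, 0.28, -0.96, 518.16]] [492.02140663  98.99464858 339.64335912] 3.4417
```

```bash
python3 -c "
import cv2,numpy as np
a=cv2.imread('pics/w1.png');b=cv2.imread('pics/w2.png');cv2.imwrite('pics/w12.png',np.hstack([cv2.resize(a,(400,300)),cv2.resize(b,(400,300))]))"
```

```text
(no output)
```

View pics/w2.png

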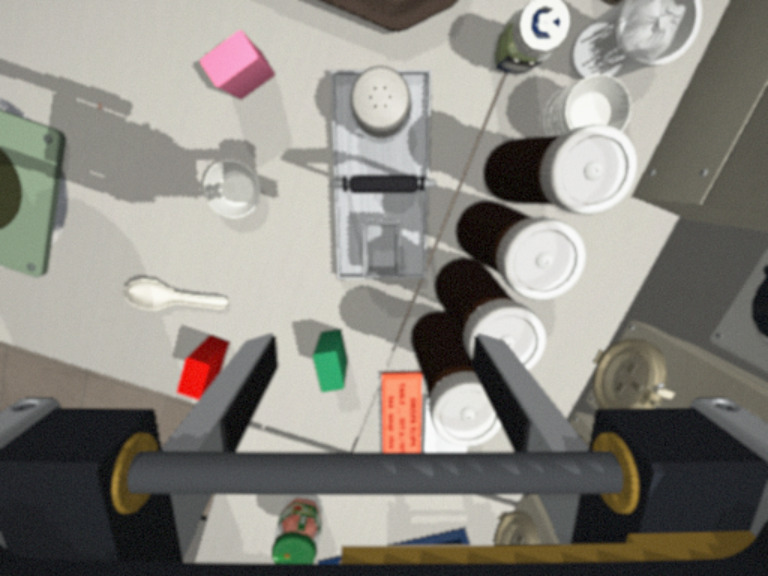

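View pics/w1.png

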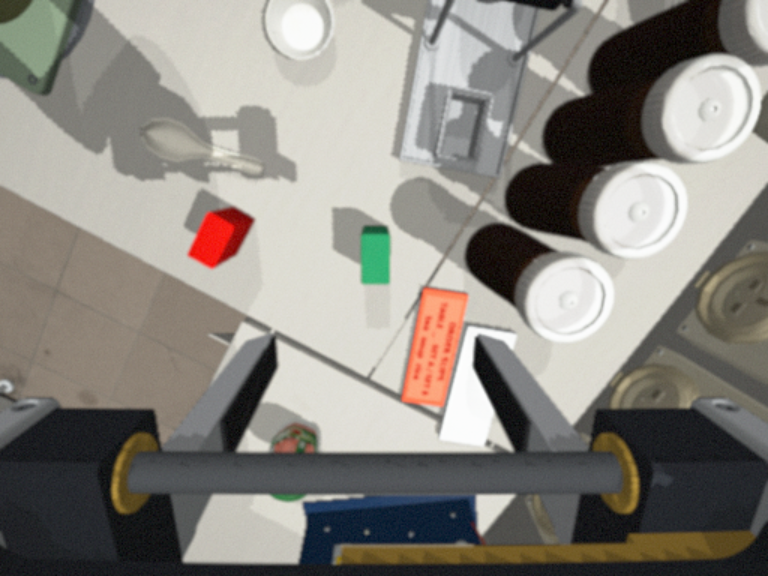

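The wrist views show the caddy in line with the tool at 20°, with its sleeve at (383,247) in w2. The box top is at (375,257) in w1, and both are clear. I'll take closer views for accuracy.

Run:
```python
from h import *
for n,p,a in [('s',(498,97,115.),20),('b',(488,-58,150.),30)]:
    p=np.array(p)
    if n=='b': robot.line_to(np.array([498,97,200.]))
    robot.movep(p+[0,0,60],R(a)); robot.line_to(p,R(a)); robot.hold(0.4)
    im,d,P=grab('wrist'); np.savez(f'pics/{n}.npz',im=im,W=cloud(d,P),E=P['extrinsics']); cv2.imwrite(f'pics/{n}.png',cv2.resize(im[...,::-1],(768,576),interpolation=cv2.INTER_CUBIC))
    print(robot.read_state()['eef_pos'],robot.read_state()['clock'])
D=np.load('pics/b.npz'); W=D['W']; hsv=cv2.cvtColor(D['im'],cv2.COLOR_RGB2HSV)
g=(hsv[...,0]>55)&(hsv[...,0]<90)&(hsv[...,1]>110)&(np.abs(W[...,0]-488)<60)&(np.abs(W[...,1]+58)<60)
t=g&(W[...,2]>67); p=W[t]; print(t.sum(),np.median(p,0),cv2.minAreaRect(p[:,:2].astype(np.float32)), p[:,2].std())
```

```text
[498.21464863  97.02382097 115.36003868] 5.1417
[488.27238066 -58.16268453 150.45734955] 7.525
1477 [487.63845699 -58.23275098  74.2966166 ] ((486.5146484375, -56.687110900878906), (98.25936126708984, 58.46210479736328), 28.27109718322754) 30.21868535584024
```

View pics/s.png

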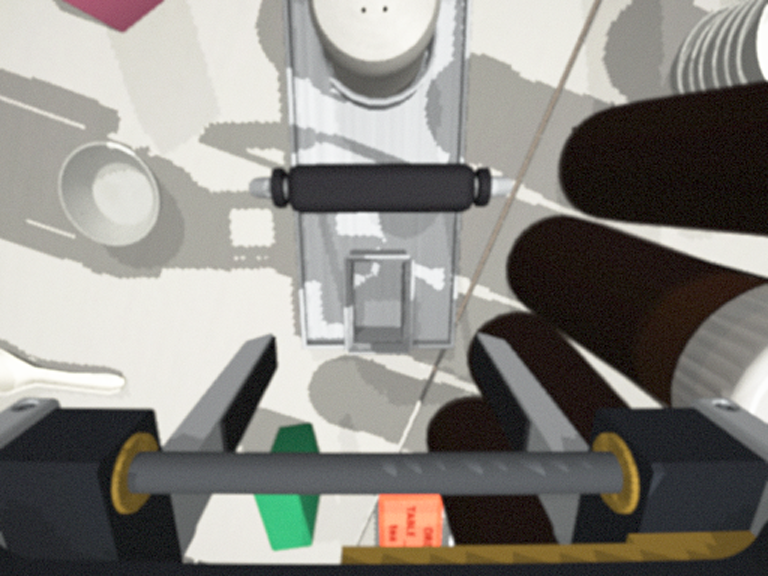

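View pics/b.png

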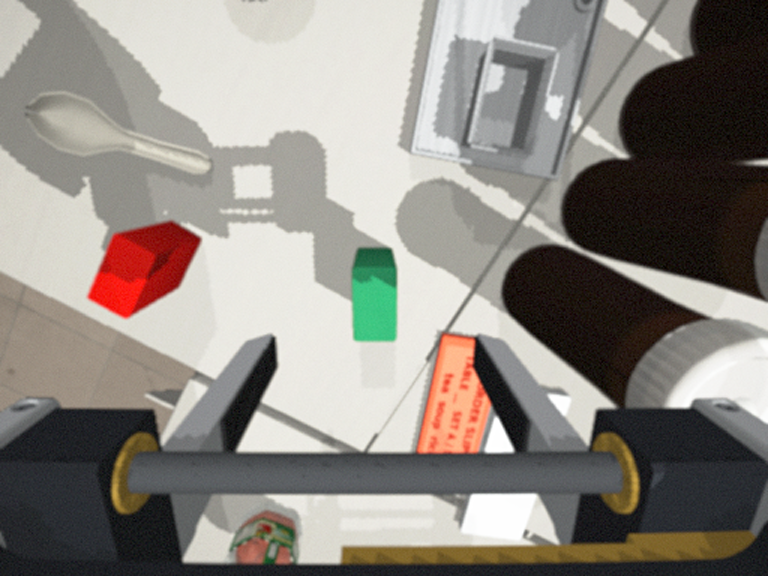

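The close views show the sleeve mouth at about (346–412, 252–350) and the grip at (290–473, 165–212) in s. In b the box top is at (352–397, 277–340). I'll rectify these onto their known height planes with mm rulers.

```bash
cat >> h.py <<'E'
def ortho(f,c,ang,z,w,h,s):  # rectify plane z, centred on c; image right = axis at ang, up = ang+90; s px/mm
    D=np.load(f); P=robot.camera_params('wrist'); E=D['E']
    K=np.array([[P['fx'],0,P['cx']],[0,P['fy'],P['cy']],[0,0,1.]])
    a=np.radians(ang); ex=np.array([np.cos(a),np.sin(a)]); ey=np.array([-ex[1],ex[0]])
    u,v=np.meshgrid((np.arange(w*s)-w*s/2)/s,-(np.arange(h*s)-h*s/2)/s)
    X=np.array(c)+u[...,None]*ex+v[...,None]*ey; X=np.dstack([X,np.full(u.shape,z)]).reshape(-1,3)
    px=cv2.projectPoints(X,cv2.Rodrigues(E[:3,:3])[0],E[:3,3],K,np.array(P['dist'],float))[0].reshape(*u.shape,2).astype(np.float32)
    o=cv2.remap(D['im'],px[...,0],px[...,1],cv2.INTER_CUBIC)[...,::-1].copy()
    for k in range(-w//2,w//2,10): cv2.line(o,(int((k+w/2)*s),0),(int((k+w/2)*s),12 if k else 24),(0,0,255),1)
    for k in range(-h//2,h//2,10): cv2.line(o,(0,int((k+h/2)*s)),(12 if k else 24,int((k+h/2)*s)),(0,0,255),1)
    return o
E
python3 - <<'E'
from h import *
from scipy.optimize import minimize
a=ortho('pics/s.npz',(498,97),20,46,80,80,5); b=ortho('pics/b.npz',(488,-58),30,75,80,80,5); c=ortho('pics/s.npz',(472,170),20,170,160,40,5)
cv2.imwrite('pics/ortho.png',np.vstack([np.hstack([a,b]),c]))
D=np.load('pics/b.npz'); W=D['W']; P=robot.camera_params('wrist'); E=D['E']; K=np.array([[P['fx'],0,P['cx']],[0,P['fy'],P['cy']],[0,0,1.]])
hsv=cv2.cvtColor(D['im'],cv2.COLOR_RGB2HSV); g=((hsv[...,0]>55)&(hsv[...,0]<90)&(hsv[...,1]>110)).astype(np.uint8)
n,l,s,cc=cv2.connectedComponentsWithStats(g); i=l[205,250]; print(s[i]); m=(l==i).astype(float)
def sil(p):
    t=np.radians(p[2]); x,y,z=np.meshgrid([-15,15],[-26,26],[0,75.]); x,y,z=x.ravel(),y.ravel(),z.ravel()
    X=np.c_[p[0]+np.cos(t)*x-np.sin(t)*y,p[1]+np.sin(t)*x+np.cos(t)*y,z]
    px=cv2.projectPoints(X,cv2.Rodrigues(E[:3,:3])[0],E[:3,3],K,np.array(P['dist'],float))[0]
    im=np.zeros((384*4,512*4),np.uint8); cv2.fillConvexPoly(im,cv2.convexHull(((px*4+1.5)*16).astype(np.int32)),255,cv2.LINE_AA,4)
    return cv2.resize(im,(512,384),interpolation=cv2.INTER_AREA)/255.
f=lambda p:np.abs(sil(p)-m).sum()
r=minimize(f,[488,-58,30],method='Nelder-Mead',options=dict(initial_simplex=[[488,-58,30],[494,-58,30],[488,-52,30],[488,-58,36]])); print(r.x,r.fun,m.sum())
E
```

```text
[ 235  166   29   61 1677]
[488.91811402 -59.62994358  31.17102816] 257.4274509803921 1677.0
```

View pics/ortho.png

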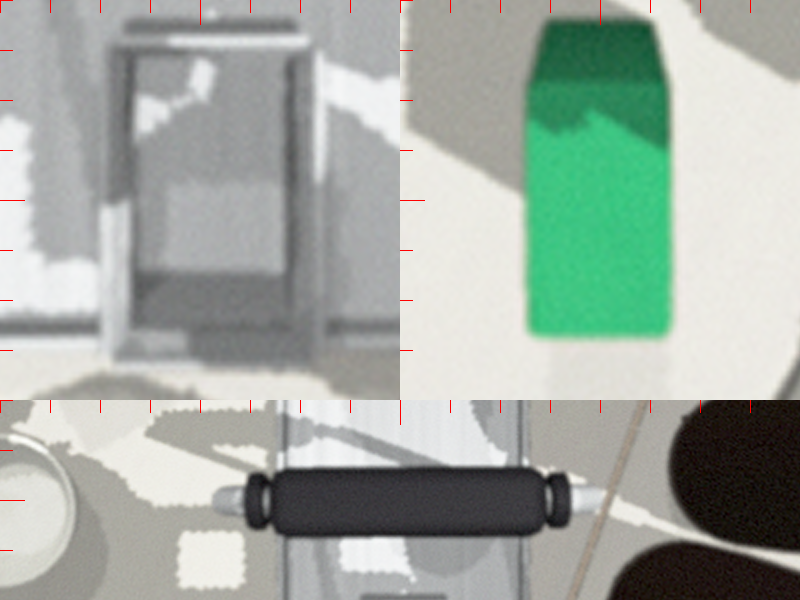

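Run:
```python
from h import *
A=np.vstack([np.load(f'pics/{n}.npz')['W'].reshape(-1,3) for n in ['top0','side0','w1','w2']])
A=A[~np.isnan(A).any(1)]
for zl,zh in [(20,60),(60,130),(130,165),(165,200),(200,240),(240,300),(300,460)]:
    B=A[(A[:,2]>zl)&(A[:,2]<zh)&(A[:,0]>350)&(A[:,0]<720)&(A[:,1]>-130)&(A[:,1]<300)]
    H,_,_=np.histogram2d(B[:,0],B[:,1],bins=[np.arange(350,721,20),np.arange(-130,301,20)])
    print(zl,zh); print('y   ',' '.join('%4d'%y for y in np.arange(-120,300,20)))
    for i in range(len(H)-1,-1,-1):
        if H[i].max()>3: print(360+20*i,' '.join('%4d'%min(v,999) if v>2 else '   .' for v in H[i]))
# nearest x of bottles
B=A[(A[:,2]>140)&(A[:,2]<240)&(A[:,0]>540)&(A[:,0]<700)]
for y in range(-40,280,10):
    s=B[np.abs(B[:,1]-y)<5]; 
    if len(s)>8: print(y,np.percentile(s[:,0],[2,10]).round(),s[:,2].max().round(),end=' | ')
```

```text
20 60
y    -120 -100  -80  -60  -40  -20    0   20   40   60   80  100  120  140  160  180  200  220  240  260  280
640    .    .    .    .    .    .    .    .    .    .    .    .    .    .    .    .    .    .    .   36   74
620    .    .    .    .    .    .    .    .   67    .    .    .   94    .    .    .   51    .    .   24   51
600    .    .    .    .    .   52    .    8  215  114    .   91  241   74    .   80  285  155    .  129    .
580    .    .    .    .    .   70  187  266   13   92  227  173    .  233  259  135    .  242  264   43    .
540    .    .    .    .    .    .    .    .    .    .   10    .    .    3    .    .    .    .    .    .    .
520    .    .    5   11    .    .    .    .    .   35  207  186  147    5    .   88    .    .    .    .    .
500    .    .    .   51   50    .    .    .    .  143   13    .  151   72    .    .    .    .    .    .    3
480    .    .   11    8  206    .    .    .    .   17   95  121  216    .    .    .    .   24   49   42    .
460    .    .    .    4   72    .    .    .    .    5    .    .    5    .    .    .    4   58    .   42   29
440
[... 5968 characters left out ...]
. 595.] 201.0 | -10 [585. 587.] 199.0 | 0 [582. 584.] 205.0 | 10 [582. 583.] 201.0 | 20 [584. 586.] 199.0 | 30 [589. 592.] 199.0 | 40 [599. 601.] 199.0 | 50 [600. 603.] 198.0 | 60 [591. 594.] 200.0 | 70 [587. 588.] 200.0 | 80 [585. 586.] 203.0 | 90 [586. 587.] 201.0 | 100 [588. 591.] 201.0 | 110 [595. 599.] 199.0 | 120 [608. 611.] 197.0 | 130 [594. 597.] 199.0 | 140 [587. 590.] 201.0 | 150 [584. 586.] 199.0 | 160 [583. 584.] 199.0 | 170 [584. 587.] 198.0 | 180 [589. 592.] 201.0 | 190 [597. 601.] 201.0 | 200 [606. 609.] 201.0 | 210 [595. 597.] 200.0 | 220 [590. 592.] 202.0 | 230 [587. 589.] 199.0 | 240 [587. 589.] 200.0 | 250 [589. 592.] 202.0 | 260 [595. 599.] 200.0 | 270 [608. 610.] 199.0 |
```

The bottle row (near face x≈584, tops at z≈200) would foul the 177 mm gripper body when placing the box pinched across x. The handle blocks pinching across y. So I'll first carry the caddy by its grip, low and level, about 50 mm away from the bottles along its own −x.

Run:
```python
from h import *
st=lambda t:(lambda s:print(t,s['clock'],s['eef_pos'].round(1),'F',s['contact_force'].round(1),'T',s['torque'].round(2),'w',round(s['width'],1),'g',round(s['grip_force'],1)))(robot.read_state())
g=np.array([473.8,170.8,0]); v=np.array([-47,-17.1,0])
robot.line_to(np.array([488,-58,260.]),max_speed=250)
robot.movep(g+[0,0,250],R(110)); robot.line_to(g+[0,0,139],max_speed=120); st('at')
robot.close(45); st('closed')
robot.line_to(g+[0,0,150],max_speed=30); robot.hold(.3); st('lift')
robot.line_to(g+v+[0,0,150],max_speed=50); robot.hold(.3); st('moved')
robot.line_to(g+v+[0,0,139],max_speed=25); robot.hold(.3); st('down')
```

```text
at 10.1083 [474.6 170.8 139.9] F [-0.2  0.2 -0. ] T [ 0.16 -0.13  0.01] w 93.9 g 0.0
closed 11.3 [473.8 170.8 139. ] F [-0.1 -0.1  0.3] T [ 0.08 -0.07  0.09] w 14.6 g 45.0
lift 12.1167 [473.7 170.8 149.8] F [-0.3  0.8 -5. ] T [ 0.01 -0.14  0.03] w 14.7 g 45.0
moved 13.5667 [426.9 153.7 150. ] F [ 0.   0.5 -6.4] T [ 0.03 -0.15 -0.03] w 14.5 g 45.0
down 14.4583 [426.7 153.6 139. ] F [-1.2 -1.3 -3.3] T [-0.17  0.18  0.01] w 14.6 g 45.0
```

Run:
```python
from h import *
robot.line_to(np.array([426.8,153.7,138.5]),max_speed=10)
robot.gripper_open(); robot.line_to(np.array([426.8,153.7,230]),max_speed=150)
p=np.array([453.5,80.6,115.]); robot.movep(p+[0,0,90],R(20)); robot.line_to(p,R(20)); robot.hold(.4)
im,d,P=grab('wrist'); np.savez('pics/s2.npz',im=im,W=cloud(d,P),E=P['extrinsics'])
print(robot.read_state()['clock'],robot.read_state()['eef_pos'])
a=ortho('pics/s2.npz',(453.5,80.6),20,46,160,80,5); c=ortho('pics/s2.npz',(426.8,153.7),20,165,160,40,5)
cv2.imwrite('pics/ortho2.png',np.vstack([a,c]))
```

```text
19.2 [453.73753833  80.59130095 115.32304274]
```

View pics/ortho2.png

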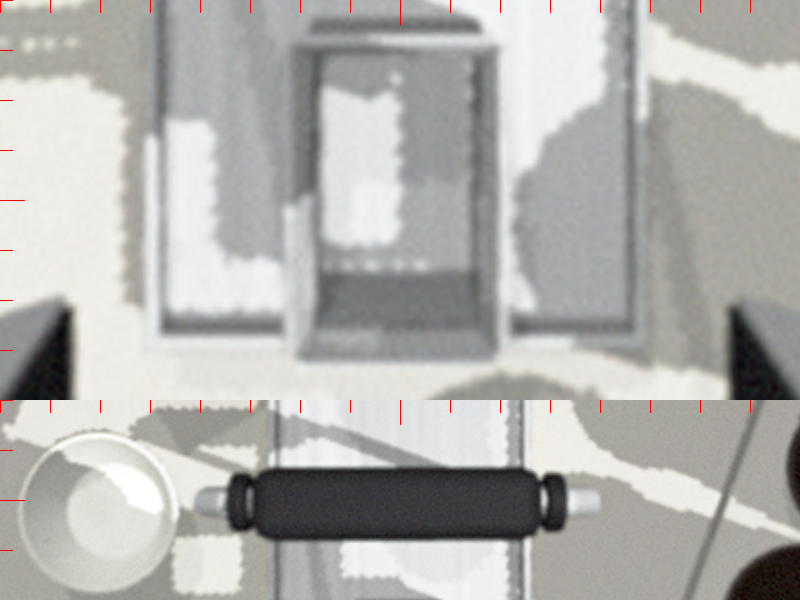

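The shifted caddy keeps its 20° yaw, and its sleeve centre is about 1 mm from the tile centre (mouth 290–498 × 36–362), so around (452.7, 80.1). Next I'll pick up the box.

```bash
cat >> h.py <<'E'
def st(t):
    s=robot.read_state(); print(t,round(s['clock'],2),s['eef_pos'].round(1),'F',s['contact_force'].round(1),'T',s['torque'].round(2),'w',round(s['width'],1),'g',round(s['grip_force'],1)); return s
E
python3 - <<'E'
from h import *
robot.line_to(np.array([453.5,80.6,190.]),max_speed=200)
b=np.array([488.5,-59.6,0]); S=np.array([452.7,80.1,0])
robot.movep(b+[0,0,170],R(30)); robot.line_to(b+[0,0,45],max_speed=100); robot.hold(.2); st('at')
robot.close(25); st('closed')
robot.line_to(b+[0,0,55],max_speed=30); st('lift')
robot.line_to(b+[0,0,155],max_speed=150)
robot.line_to(S+[0,0,155],R(20),max_speed=150); robot.line_to(S+[0,0,102],max_speed=80); robot.hold(.4); st('above')
im,d,P=grab('wrist'); np.savez('pics/p.npz',im=im,W=cloud(d,P),E=P['extrinsics'])
cv2.imwrite('pics/p.png',cv2.resize(im[100:300,150:400,::-1],(750,600),interpolation=cv2.INTER_CUBIC))
im,d,P=grab('side'); np.savez('pics/p2.npz',im=im)
E
```

```text
at 21.96 [489.  -59.7  45.6] F [ 0.6  0.3 -0.5] T [-0.   -0.1  -0.01] w 94.1 g 0.0
closed 22.96 [488.5 -59.6  45. ] F [ 0.5  0.6 -0.7] T [-0.05 -0.15 -0.01] w 29.8 g 25.0
lift 23.44 [488.7 -59.7  55.3] F [-0.2  0.6 -1.2] T [-0.08 -0.13  0.02] w 30.0 g 25.0
above 26.57 [452.9  80.1 102.3] F [ 0.3 -0.7 -1.3] T [ 0.01 -0.09 -0.01] w 29.8 g 25.0
```

View pics/p.png

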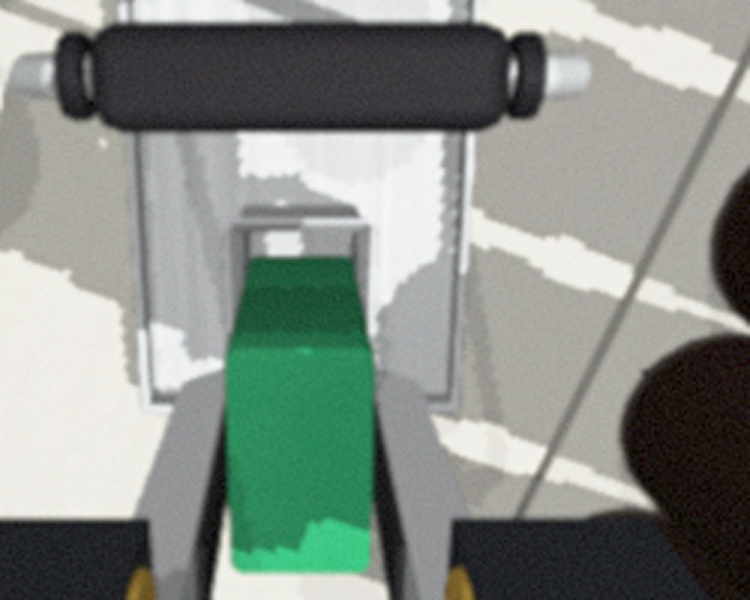

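The box's lower edge (centre column 301) lines up with the sleeve (302). I'll check the box's y offset in the grip from its top edges (rows 347 and 571), then lower it under force watch.

```bash
python3 - <<'E'
from h import *
E=np.load('pics/p.npz')['E']; P=robot.camera_params('wrist'); K=np.array([[P['fx'],0,P['cx']],[0,P['fy'],P['cy']],[0,0,1.]])
def onplane(c,r,z):
    n=cv2.undistortPoints(np.array([[[150+c/3,100+r/3]]]),K,np.array(P['dist'],float))[0,0]
    d=E[:3,:3].T@np.r_[n,1]; o=-E[:3,:3].T@E[:3,3]; X=o+d*(z-o[2])/d[2]
    a=np.radians(20); ex=np.array([np.cos(a),np.sin(a),0]); ey=np.array([-ex[1],ex[0],0]); D=X-[452.7,80.1,0]
    return np.round([D@ex,D@ey],1)
print('top far/near',onplane(300,347,132.3),onplane(300,571,132.3),'bottom far',onplane(301,258,57.3),'mouth far',onplane(302,218,46), onplane(302,232,46))
E
python3 - <<'E'
from h import *
S=np.array([452.7,80.1,0])
for z in [92,86,82,78,74,70,66,62,58,55]:
    robot.line_to(S+[0,0,float(z)],max_speed=40); robot.hold(.1); s=st(z)
    f=s['contact_force']
    if f[2]>5 or np.hypot(*f[:2])>8: print('STOP'); break
E
```

```text
top far/near [ 0.3 25.1] [  0.3 -25.7] bottom far [ 0.6 23.7] mouth far [ 0.9 32.9] [ 0.9 28.7]
92 27.18 [452.7  80.1  91.9] F [-0.8  0.7 -1. ] T [ 0.   -0.11 -0.01] w 30.1 g 25.0
86 27.57 [452.7  80.1  85.9] F [-0.5  0.1 -1. ] T [-0.01 -0.09 -0.05] w 29.9 g 25.0
82 27.93 [452.7  80.1  81.9] F [ 0.1 -1.1 -1.4] T [-0.03 -0.07  0.02] w 29.9 g 25.0
78 28.27 [452.6  80.1  77.9] F [ 0.9 -0.  -0.3] T [-0.03 -0.06  0.  ] w 29.9 g 25.0
74 28.62 [452.6  80.1  73.9] F [ 0.8 -0.8 -1.4] T [-0.01 -0.07 -0.02] w 30.0 g 25.0
70 28.98 [452.7  80.1  69.9] F [ 0.7  1.2 -1.5] T [ 0.05 -0.12 -0.05] w 30.1 g 25.0
66 29.32 [452.7  80.1  65.9] F [-0.6  0.1 -0.4] T [-0.02 -0.1   0.01] w 30.0 g 25.0
62 29.68 [452.6  80.1  61.9] F [-0.1 -0.2 -0.8] T [-0.05 -0.12 -0.01] w 29.8 g 25.0
58 30.02 [452.6  80.1  57.9] F [-0.4 -0.2 -0.3] T [-0.03 -0.14 -0.05] w 29.5 g 25.0
55 30.38 [452.7  80.1  55. ] F [-0.  -0.5 -1. ] T [ 0.   -0.14  0.02] w 29.4 g 25.0
```

Run:
```python
from h import *
S=np.array([452.7,80.1,0])
for z in [53.5,52.5,52,51.5,51,50.5]:
    robot.line_to(S+[0,0,float(z)],max_speed=15); robot.hold(.15); s=st(z)
    if s['contact_force'][2]>2.5: print('contact'); break
```

```text
53.5 30.77 [452.7  80.1  53.5] F [-0.4 -0.4 -1.4] T [-0.06 -0.07 -0.01] w 29.4 g 25.0
52.5 31.18 [452.7  80.1  52.5] F [-0.3 -0.5 -0.9] T [ 0.01 -0.06 -0.08] w 30.2 g 25.0
52 31.57 [452.7  80.1  52. ] F [-0.3  0.5 -1.4] T [-0.01 -0.06  0.01] w 29.9 g 25.0
51.5 31.98 [452.8  80.1  51.9] F [-2.2  0.4  5.2] T [-0.07  0.43  0.  ] w 29.3 g 25.0
contact
```

Run:
```python
from h import *
robot.gripper_open(); robot.hold(.3); st('open')
S=np.array([452.7,80.1,0]); robot.line_to(S+[0,0,115.],max_speed=100); robot.hold(.3)
im,d,P=grab('wrist'); W=cloud(d,P); hsv=cv2.cvtColor(im,cv2.COLOR_RGB2HSV)
g=(hsv[...,0]>55)&(hsv[...,0]<90)&(hsv[...,1]>110)&(np.hypot(W[...,0]-S[0],W[...,1]-S[1])<50)&(W[...,2]>75)&(W[...,2]<95)
p=W[g]; print(g.sum(),np.median(p,0),cv2.minAreaRect(p[:,:2].astype(np.float32)))
A=np.c_[p[:,:2]-p[:,:2].mean(0),np.ones(len(p))]; print('tilt',np.linalg.lstsq(A,p[:,2],rcond=None)[0])
G=np.array([426.5,152.8,0])
robot.line_to(S+[0,0,240],max_speed=250); robot.movep(G+[0,0,240],R(110)); robot.line_to(G+[0,0,139],max_speed=100); robot.hold(.3)
robot.close(55); st('closed')
robot.line_to(G+[0,0,149],max_speed=25); robot.hold(.3); st('lift10')
```

```text
open 33.36 [452.7  80.1  51.5] F [-0.2 -0.4 -0. ] T [ 0.02 -0.11  0.02] w 93.7 g 0.0
2032 [452.40296746  81.67067459  81.27838931] ((452.99310302734375, 80.02232360839844), (29.049470901489258, 51.40141296386719), 20.97344398498535)
tilt [ 5.99751133e-04 -8.84632248e-03  8.12165269e+01]
closed 39.06 [426.4 153.3 139. ] F [-1.3  2.9 -0.2] T [ 0.43 -0.07 -0.  ] w 14.6 g 55.0
lift10 39.91 [426.4 152.8 148.9] F [-0.5 -0.3 -7. ] T [ 0.08 -0.17  0.01] w 14.6 g 55.0
```

The box sits flat (top at z≈81.2–82, tilt under 0.01 rad), and the caddy's full weight of 7 N is on the grip. I'll lift it the rest of the way.

Run:
```python
from h import *
G=np.array([426.5,152.8,0])
robot.line_to(G+[0,0,239.],max_speed=60); robot.hold(.8); s=st('up'); print(np.abs(s['qd']).max())
im,d,P=grab('side'); cv2.imwrite('pics/fin.png',cv2.resize(im[60:300,150:400,::-1],(625,600),interpolation=cv2.INTER_CUBIC))
```

```text
up 42.36 [426.5 152.8 239. ] F [-0.4 -1.2 -6.1] T [ 0.05 -0.16 -0.01] w 14.6 g 55.0
0.04307670015189702
```

View pics/fin.png

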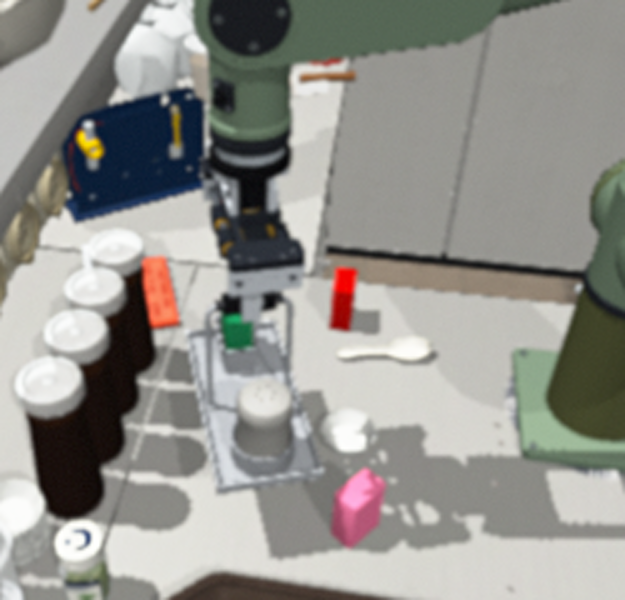

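The caddy hangs level and clear of the worktop. The box is in its sleeve at (238,332), the shaker is in its collar at (262,415), and the jars are untouched.

```bash
python3 -c "
from h import *
print(robot.finish_job())"
```

```text
the job is handed in; nothing more can be done
None
```

The job is handed in: the box stands in the sleeve and the caddy is held level about 10 cm up with the shaker in place; I first moved the caddy 50 mm so the gripper would clear the bottles, and no verdict came back.

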